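Key a display platter onto its stand

ROBOT

A 7-joint arm with a two-finger parallel gripper is mounted at the origin on the work surface. World frame = base frame: x ahead of the robot, y to its left, z up, the work surface at z = 0. Lengths are in m, angles in rad, forces in N, time in s.
With the tool pointing down it reaches from about 0.425 to 0.8 m from the base axis. Payload 8.3 kg.
Tool frame: the origin (TCP) lies at the very end of the fingers, on their centre line; the grasp point (between the pads) lies hold_point_z behind it (hold_point_z is the distance from the TCP to the grasp point, in m); y points along the fingers, z is the direction in which the jaws open and shut, and the axes are right-handed (so a half turn about y gives the same grasp; the last joint's range is limited). The gripper opens to 85 mm and grips with 20 to 120 N. Pads are 22 mm wide; open, the fingers measure 114 mm over their backs; the gripper's body (76 mm by 85 mm) begins 54 mm behind the grasp point. The pads swing forward as they close: fully open they stand 13 mm farther back than shut.
Start: joints at [1.19, 0.383, 0.016, 1.37, -0.006, 1.388, -0.046], TCP at [0.195, -0.594, 0.231] pointing down, gripper open.
Joint ranges: [-2.95, 2.95], [-0.25, 2.06], [-1.52, 1.56], [0.18, 2.33], [-1.44, 4.58], [0.02, 2.06], [-3.01, 3.01]. Speed limits (rad/s): [2.39, 2.39, 3.01, 3.01, 3.14, 3.14, 3.14].

INTERFACE

Orientations are given as [roll, pitch, yaw] about the fixed x, y, z axes, in that order (R = Rz(yaw) Ry(pitch) Rx(roll)).
In Python, from plant import read_state, get_image, finish_job, hold_point_z gives the robot as it stands. The module is installed in compiled form; this text tells all that it offers.
- The arm moves only by the shell command python3 -m jog 'ROWS'. ROWS is text: rows parted by semicolons, each of 7 numbers parted by spaces: the finger opening in m, from 0 to 0.0854, then the shift along the tool's x, y, z in m, then the turn, a rotation vector about the tool's x, y, z in rad. In form: jaw x y z wx wy wz; .... A call has 1 to 10 rows; each row is the pose to reach, as a shift and turn from the pose measured when the call began, along the tool's axes at that moment; what a row does not reach only later rows make up. A row lasts 1/12 s, in which the tool goes at most 41.7 mm and 7.16 degrees, less where a joint would pass 70% of its speed; a pose out of reach is approached as far as the arm can. A call with a gripper value outside its range is refused whole. The fingers move at their own pace and stop on an object; the grip force is fixed at half the most. Time passes only in rows, so rows that repeat a pose let the fingers close. It gives the time, the measured TCP pose, the force and the opening at its end, in the units of the state.
- read_state(): the state, without advancing time (a new reading comes with each control period).
- get_image(name): name is "side" or "top"; returns a dict with "pixels" (420x560x3 uint8, blue, green, red), "K" (3x3 intrinsics, pixels), "D" ([k1, k2, p1, p2, k3] as OpenCV has them; the pictures are not rectified), "R" (3x3) and "t" (3): a world point X has camera coordinates R X + t. Camera axes: x right, y down, z forward; pixel columns grow to the right and rows downward; lengths in m; the calibration is good to about 2 mm. A picture is of the moment at which its call begins. There is no depth.
- finish_job(): hands the job in, once; it reports no verdict.
The state is a dict: "time_s": time; "joint_pos": joint angles; "joint_velocities": joint speeds; "joint_efforts": joint torques, N m; "position": TCP position; "orientation": TCP orientation; "wrist_force": force on the tool from outside, world axes, zero at the start; "torque": the same for the moment, N m; "gripper_width": finger opening in m.
Only numpy, scipy, OpenCV 4.12 (cv2) and the standard library are available. Lean on these libraries where they do the work, as an engineer would, in place of code of your own. Each camera call takes 0.05 s, during which the arm holds its last target.

TASK

On the mineral shop's counter, the round metal platter of the display stand sits unlocked and too high on its stiff hub, because the notch in its rim is not over the stand's locating key. Using only fingertips, push one of the platter's upright prongs sideways to turn the platter until the notch is over the key, then press down on the black pad in its middle until the platter is fully home, level, with the key in the notch, and let go. Do not lift, tip or pull off the platter, and leave the crystals and other things around it where they are.

Things in the scene. Friction and masses are not known exactly. Their poses are not given: they have to be found in the camera images.
- stand: fixed round dark wooden stand, 200 mm in diameter, flat top 28 mm above the counter. Origin on its axis at counter height; z up; +x points towards its key. The black ring on it (82 to 114 mm in diameter, top 36 mm above the counter) is the seat that the platter must be pressed down onto.
- key (a point): top of the locating key, a straight radial steel rib with a rounded top fixed on the stand: 10 mm wide, from 60 to 88 mm from the stand's axis, so it sticks out 13 mm beyond the platter's rim and is always seen; top 46 mm above the counter. This point is 68 mm from the stand's axis, on the rib's middle line.
- platter: round metal platter, 150 mm in diameter, 10 mm thick, 0.3 kg, loose on the hub's short spindle (1 mm side play). Origin: centre of its underside, 48 mm above the counter at the start (2 mm over the key), 36 mm when seated; z up; +x towards its notch, which starts 40 to 180 degrees from the key, either way. It turns both ways without limit under 1 to 3 N at a prong and stays where left.
- notch (a point): the open notch in the platter's rim, at the height of the platter's top face, 68 mm from its centre (this lies above key when aligned). The notch runs from 58 mm radius to the rim at 75 mm, 13 mm wide at its inner end and 17 mm at the rim, sides radial.
- pad (a point): centre of the top of the black round pressing pad in the middle of the platter, 44 mm in diameter, its top 5 mm above the platter's top face (63 mm above the counter at the start, 51 mm when seated).
- prong0 (a point): centre of the top of an upright steel prong, 12 mm in diameter, standing 25 mm above the platter's top face, 52 mm from the platter's axis, fixed to the platter 60 degrees counter-clockwise (from above) from the notch.
- prong1 (a point): the like prong opposite the notch (180 degrees).
- prong2 (a point): the like prong 60 degrees clockwise (from above) from the notch.
- hub (a joint): the stiff hub under the platter: 0 = raised, 0.012 = fully down (m). It stays at the height where it is left, with no spring back. A push of about 3 to 6 N on the pad moves it, 12 mm down to the seat (platter top then flush with the key's top) if the notch is over the key; elsewhere the key stops the platter after 2 mm.
- quartz_point: pale six-sided pointed crystal, 34 wide and 85 tall, standing beside the display stand, sizes in mm; loose, to be left alone. Origin at the centre of its underside.
- tumbled_stone: dark polished pebble, 46 across and 26 tall, lying beside the display stand, sizes in mm; loose, to be left alone. Origin at the centre of its underside.
- card_block: plain wooden block 35 x 60 x 30 tall, beside the display stand, sizes in mm; loose, to be left alone. Origin at the centre of its underside.
- dish: white ceramic bowl, 90 across and 30 tall, on the counter to the robot's left, sizes in mm; loose, to be left alone. Origin at the centre of its underside.
- gift_box: closed cardboard box 75 x 75 x 45 tall, on the counter to the robot's right, sizes in mm; loose, to be left alone. Origin at the centre of its underside.
- amethyst_point: violet six-sided pointed crystal, 44 wide and 100 tall, on the counter to the robot's left, sizes in mm; loose, to be left alone. Origin at the centre of its underside.
- dust_brush: hand brush lying on the counter to the robot's right, sizes in mm; loose, to be left alone. Origin at the centre of its underside.
There are look-alikes about, which are no part of the job. What is shaped like the stand but turquoise is not meant. What is shaped like the platter but turquoise is not meant.

How it is judged:
By the outcome, as a careful person would: the job done as asked, in the order asked, and still so for the second after the job is handed in, with the robot touching nothing.
It also fails if it takes over 67 s, if anything falls off the work surface, if the arm or the gripper's body presses on something with over 40 N, if the wrist force passes 120 N, or if a joint passes its speed limit or range.

## Working session

There is one attempt and no reset: what is moved stays moved. The work goes in short steps, Python scripts to look and compute and a shell command to move; the robot and the scene stay as the last step left them, time stands still between calls to the robot, and variables do not carry over. Pictures are saved under pics/ and viewed, and the job is handed in when it is done.

```bash
mkdir -p pics; ls; python3 - <<'E'
from plant import read_state,get_image,hold_point_z
import cv2
print(hold_point_z)
s=read_state()
for k,v in s.items(): print(k,v)
for n in("side","top"):
    d=get_image(n); cv2.imwrite(f"pics/{n}0.png",d["pixels"]); print(n,d["K"],d["D"],d["R"],d["t"])
E
```

```text
pics
0.0187
time_s 0.0
joint_pos [ 1.1901272   0.38424476  0.01637323  1.37118026 -0.00631223  1.38819531
 -0.04650144]
joint_velocities [ 0.0015926   0.00174281  0.0002776  -0.00094513 -0.00014299 -0.00095845
  0.00133767]
joint_efforts [-8.60105229e-04 -6.27604294e+01  8.43631681e-01 -3.71834850e+01
  1.64486258e-02  1.41151599e-02 -1.40737235e-06]
position [ 0.19515782 -0.59320959  0.23026292]
orientation [-1.57277491e+00 -2.44139267e-05 -2.82376290e+00]
wrist_force [-0.03554851  0.4248121  -0.66237129]
torque [0.0409167  0.04048259 0.06534196]
gripper_width 0.08545485528814958
side [[402.38717346   0.         278.52670326]
 [  0.         402.38717346 206.33182499]
 [  0.           0.           1.        ]] [0.00948065 0.         0.         0.         0.        ] [[ 0.99929391 -0.03595507  0.0109049 ]
 [-0.01415563 -0.62913433 -0.77716769]
 [ 0.03480377  0.77646457 -0.62919907]] [-0.47413011  0.05474465  1.28486567]
top [[465.93485188   0.         281.06239521]
 [  0.         465.93485188 207.80763658]
 [  0.           0.           1.        ]] [-0.13805565  0.          0.          0.          0.        ] [[ 1.39795096e-02 -9.99900980e-01  1.61343848e-03]
 [-9.92621073e-01 -1.40720690e-02 -1.20438293e-01]
 [ 1.20449072e-01  8.21352308e-05 -9.92719504e-01]] [-0.04432025  0.45836851  1.19855263]
```

View pics/top0.png

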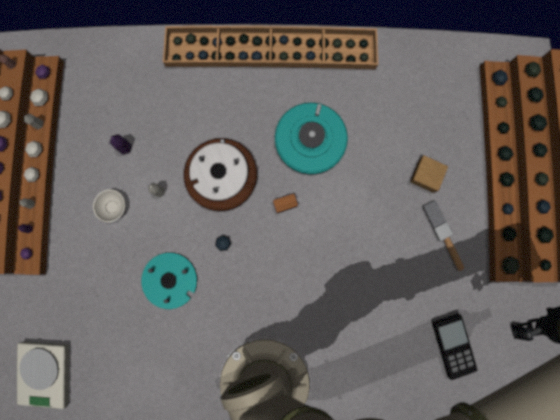

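View pics/side0.png

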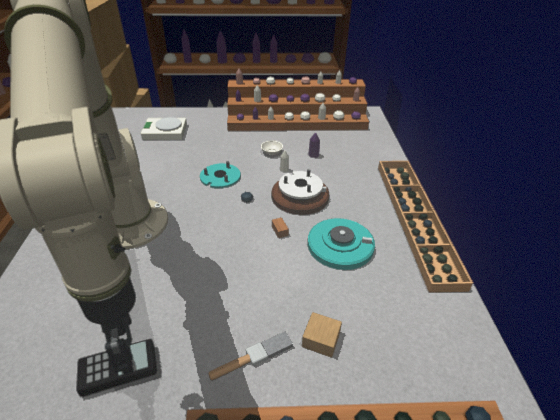

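```bash
python3 - <<'E'
import cv2
i=cv2.imread("pics/top0.png"); cv2.imwrite("pics/tc.png",cv2.resize(i[130:220,170:270],None,fx=6.5,fy=6.5,interpolation=cv2.INTER_CUBIC))
i=cv2.imread("pics/side0.png"); cv2.imwrite("pics/sc.png",cv2.resize(i[155:225,255:345],None,fx=8,fy=8,interpolation=cv2.INTER_CUBIC))
E
```

```text
(no output)
```

View pics/tc.png

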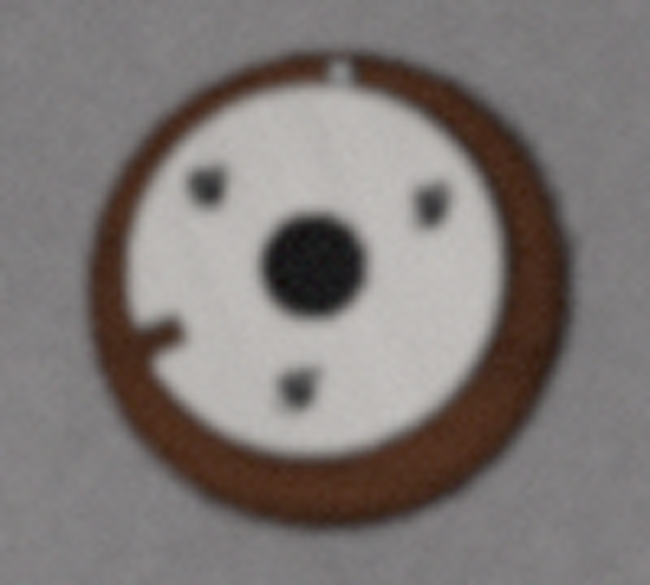

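View pics/sc.png

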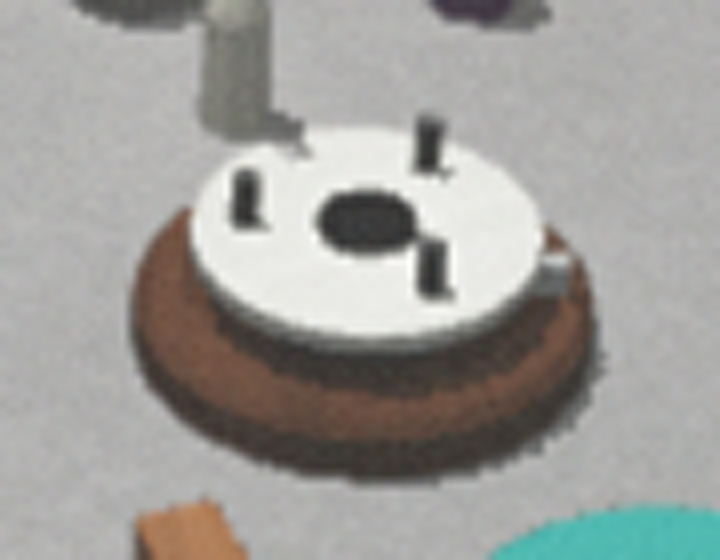

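```bash
cat > h.py <<'E'
import numpy as np,cv2
from plant import read_state,get_image
def cam(n):
    d=get_image(n); return d
def toz(d,uv,z):
    p=cv2.undistortPoints(np.array([[uv]],float),np.array(d["K"]),np.array(d["D"]))[0,0]
    R=np.array(d["R"]);t=np.array(d["t"]).ravel()
    C=-R.T@t; r=R.T@np.array([p[0],p[1],1]); return C+r*(z-C[2])/r[2]
def proj(d,X):
    R=np.array(d["R"]);t=np.array(d["t"],float)
    return cv2.projectPoints(np.array(X,float).reshape(-1,3),cv2.Rodrigues(R)[0],t,np.array(d["K"]),np.array(d["D"]))[0][:,0]
E
python3 - <<'E'
from h import *
d=cam("top");s=cam("side")
print("camC",-d["R"].T@d["t"],-s["R"].T@s["t"])
T=lambda x,y:((x+.5)/6.5-.5+170,(y+.5)/6.5-.5+130)
S=lambda x,y:((x+.5)/8-.5+255,(y+.5)/8-.5+155)
pad=toz(d,T(314,265),.063);pads=toz(s,S(367,221),.063);print("pad",pad,pads)
key=toz(d,T(341,71),.046);ks=toz(s,S(556,262),.046);print("key",key,ks)
n=toz(d,T(150,341),.058);print("notch",n)
n2=toz(d,T(180,330),.058);print("notch inner",n2)
for p in[(203,180),(437,197),(305,383)]: print("prongtop",toz(d,T(*p),.083))
for p in[(430,120),(246,172),(433,241)]: print("prongtop side",toz(s,S(*p),.083))
for nm,uv in dict(quartz=(157,188),block=(286,203),stone=(223,243),ame=(120,144),box=(430,174),dish=(109,206)).items(): print(nm,toz(d,uv,.03))
E
```

```text
camC [ 0.31124127 -0.03796411  1.24510321] [ 0.42985211 -0.98025831  0.85615241]
pad [0.55005035 0.12706927 0.063     ] [0.55259584 0.12673131 0.063     ]
key [0.63430398 0.12116499 0.046     ] [0.63339285 0.11887289 0.046     ]
notch [0.51943387 0.19267379 0.058     ]
notch inner [0.52403089 0.18074933 0.058     ]
prongtop [0.57965463 0.16940292 0.083     ]
prongtop [0.57376826 0.07672716 0.083     ]
prongtop [0.49916424 0.12627217 0.083     ]
prongtop side [0.58251405 0.17282192 0.083     ]
prongtop side [0.50129156 0.13522279 0.083     ]
prongtop side [0.57544666 0.08422152 0.083     ]
quartz [0.5071904  0.29371382 0.03      ]
block [ 0.47159442 -0.05067221  0.03      ]
stone [0.36399865 0.1123856  0.03      ]
ame [0.62757779 0.4034179  0.03      ]
box [ 0.55607232 -0.43767785  0.03      ]
dish [0.45701613 0.42313854 0.03      ]
```

```bash
cat >> h.py <<'E'
from scipy.spatial.transform import Rotation as Ro
C0=np.array([.5513,.1269]); KEY=-4.5
def rel(targets):
    """targets: list of (x,y,z,yawdeg). prints rows from current measured pose"""
    s=read_state(); R=Ro.from_euler('xyz',s["orientation"]); p=np.array(s["position"])
    for x,y,z,yw in targets:
        Rt=Ro.from_euler('xyz',[-np.pi/2,0,np.radians(yw)])
        print(np.round(R.inv().apply(np.array([x,y,z])-p),4),np.round((R.inv()*Rt).as_rotvec(),3))
def arc(phi,gap=0,z=.068,off=17):
    """finger pose pushing clockwise a prong whose centre is at phi deg"""
    a=np.radians(phi); r=np.array([np.cos(a),np.sin(a)]); t=np.array([np.sin(a),-np.cos(a)])
    p=C0+.052*r-(off*1e-3+gap)*t
    return (p[0],p[1],z,phi-90)
E
python3 - <<'E'
from h import *
print(arc(56,.008))
rel([(.48,-.25,.2,-90),arc(56,.008,.14)])
E
```

```text
(np.float64(0.5596520916666028), np.float64(0.18398977635963085), 0.068, -34)
[-0.3778  0.0309 -0.2371] [ 1.000e-03 -1.253e+00 -1.000e-03]
[-0.5891  0.0914 -0.6244] [ 1.00e-03 -2.23e+00 -1.00e-03]
```

```bash
python3 -m jog '0 -0.378 0.03 -0.237 0 -1.25 0;0 -0.378 0.03 -0.237 0 -1.25 0;0 -0.378 0.03 -0.237 0 -1.25 0;0 -0.378 0.03 -0.237 0 -1.25 0;0 -0.378 0.03 -0.237 0 -1.25 0;0 -0.378 0.03 -0.237 0 -1.25 0;0 -0.378 0.03 -0.237 0 -1.25 0;0 -0.378 0.03 -0.237 0 -1.25 0;0 -0.378 0.03 -0.237 0 -1.25 0;0 -0.378 0.03 -0.237 0 -1.25 0'
python3 - <<'E'
from h import *
rel([arc(56,.008,.14)])
E
```

```text
time_s: 1.03
position: [0.4615, -0.2719, 0.2031]
orientation: [-1.571, 0.001, -1.568]
wrist_force: [0.6, 0.4, -0.9]
gripper_width: 0.0
[-0.4556  0.0634  0.0995] [-0.    -0.974 -0.001]
```

```bash
python3 -m jog '0 -0.456 0.03 0.1 0 -0.974 0;0 -0.456 0.03 0.1 0 -0.974 0;0 -0.456 0.03 0.1 0 -0.974 0;0 -0.456 0.03 0.1 0 -0.974 0;0 -0.456 0.03 0.1 0 -0.974 0;0 -0.456 0.03 0.1 0 -0.974 0;0 -0.456 0.03 0.1 0 -0.974 0;0 -0.456 0.03 0.1 0 -0.974 0;0 -0.456 0.03 0.1 0 -0.974 0;0 -0.456 0.03 0.1 0 -0.974 0'
python3 - <<'E'
from h import *
rel([arc(56,.008,.14)])
E
```

```text
time_s: 1.87
position: [0.549, 0.1343, 0.1766]
orientation: [-1.57, 0.0, -0.594]
wrist_force: [0.7, -0.3, 0.9]
gripper_width: 0.0002
[-0.019   0.0366  0.0471] [-0.    -0.001 -0.   ]
```

```bash
python3 -m jog '0 -0.019 0 0.047 0 0 0;0 -0.019 0 0.047 0 0 0;0 -0.019 0.035 0.047 0 0 0;0 -0.019 0.035 0.047 0 0 0;0 -0.019 0.035 0.047 0 0 0;0 -0.019 0.035 0.047 0 0 0'
python3 - <<'E'
from h import *
rel([arc(56,.008,.14),arc(56,.008,.068)])
for n,(a,b,c,e) in dict(top=(120,220,160,280),side=(90,225,230,350)).items():
    i=cam(n)["pixels"]; cv2.imwrite(f"pics/{n}1.png",cv2.resize(i[a:b,c:e],None,fx=4,fy=4,interpolation=cv2.INTER_CUBIC))
a=cv2.imread("pics/top1.png");b=cv2.imread("pics/side1.png")
E
```

```text
time_s: 2.37
position: [0.5599, 0.183, 0.1424]
orientation: [-1.571, 0.0, -0.595]
wrist_force: [1.1, -0.1, -0.0]
gripper_width: -0.0002
[-0.0007  0.0024  0.0007] [-0.    -0.002 -0.   ]
[-0.0007  0.0744  0.0006] [-0.    -0.002 -0.   ]
```

View pics/top1.png

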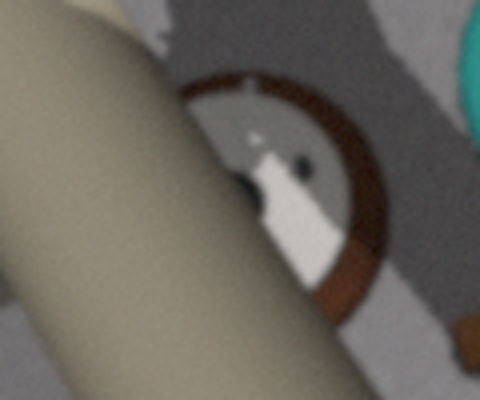

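View pics/side1.png

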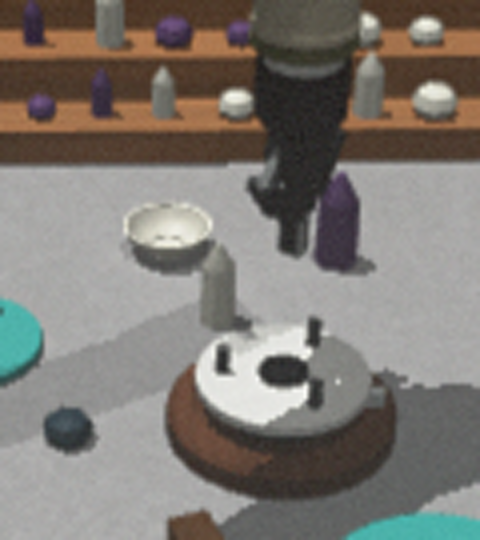

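```bash
python3 -m jog '0 0 0.02 0 0 0 0;0 0 0.04 0 0 0 0;0 0 0.055 0 0 0 0;0 0 0.065 0 0 0 0;0 0 0.073 0 0 0 0;0 0 0.073 0 0 0 0;0 0 0.073 0 0 0 0;0 0 0.073 0 0 0 0'
python3 - <<'E'
from h import *
rel([arc(56,.004,.068)]+[arc(56-4*k,0,.068) for k in range(10)])
for n,(a,b,c,e) in dict(side=(130,225,230,350)).items():
    i=cam(n)["pixels"]; cv2.imwrite(f"pics/{n}2.png",cv2.resize(i[a:b,c:e],None,fx=5,fy=5,interpolation=cv2.INTER_CUBIC))
E
```

```text
time_s: 3.13
position: [0.5613, 0.1836, 0.0715]
orientation: [-1.568, -0.002, -0.596]
wrist_force: [0.7, 0.9, 0.5]
gripper_width: -0.0002
[ 0.0024  0.0035 -0.0006] [-0.003 -0.002  0.002]
[ 0.0064  0.0035 -0.0006] [-0.003 -0.002  0.002]
[0.0101 0.0035 0.0005] [-0.003  0.068  0.002]
[0.0138 0.0035 0.0013] [-0.003  0.137  0.002]
[0.0176 0.0035 0.0018] [-0.003  0.207  0.002]
[0.0214 0.0035 0.0021] [-0.003  0.277  0.002]
[0.0252 0.0035 0.0021] [-0.003  0.347  0.002]
[0.029  0.0035 0.0019] [-0.004  0.417  0.001]
[0.0328 0.0035 0.0013] [-0.004  0.486  0.001]
[0.0365 0.0035 0.0006] [-0.004  0.556  0.001]
[ 0.0402  0.0035 -0.0005] [-0.004  0.626  0.001]
```

View pics/side2.png

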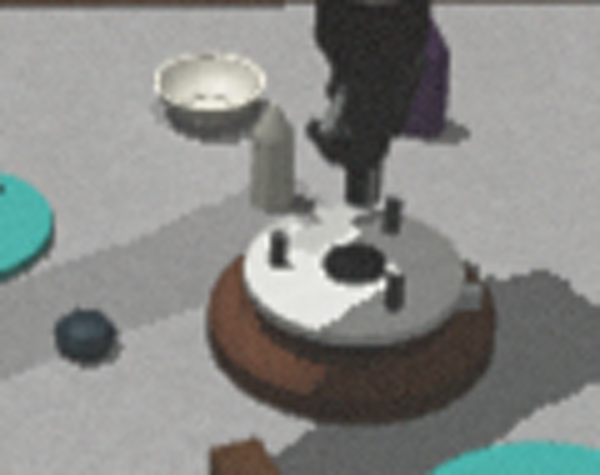

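```bash
python3 -m jog '0 0.0064 0.003 -0.0006 0 0 0;0 0.0101 0.003 0.0005 0 0.068 0;0 0.0138 0.003 0.0013 0 0.137 0;0 0.0176 0.003 0.0018 0 0.207 0;0 0.0214 0.003 0.0021 0 0.277 0;0 0.0252 0.003 0.0021 0 0.347 0;0 0.029 0.003 0.0019 0 0.417 0;0 0.0328 0.003 0.0013 0 0.486 0;0 0.0365 0.003 0.0006 0 0.556 0;0 0.0365 0.003 0.0006 0 0.556 0'
python3 - <<'E'
from h import *
rel([arc(24-4*k,0,.068) for k in range(10)])
for n,(a,b,c,e) in dict(side=(130,225,230,350)).items():
    i=cam(n)["pixels"]; cv2.imwrite(f"pics/{n}3.png",cv2.resize(i[a:b,c:e],None,fx=5,fy=5,interpolation=cv2.INTER_CUBIC))
E
```

```text
time_s: 4.02
position: [0.5928, 0.1629, 0.0689]
orientation: [-1.566, -0.001, -1.156]
wrist_force: [-0.6, -0.3, 0.1]
gripper_width: -0.0001
[-0.001   0.0009 -0.0006] [-0.005 -0.004  0.001]
[0.0027 0.0009 0.0005] [-0.005  0.066  0.001]
[0.0064 0.0009 0.0013] [-0.005  0.136  0.   ]
[0.0102 0.0009 0.0019] [-0.005  0.206  0.   ]
[0.014  0.0009 0.0021] [-0.005  0.275  0.   ]
[0.0178 0.0009 0.0022] [-0.005  0.345 -0.   ]
[0.0216 0.0009 0.0019] [-0.005  0.415 -0.   ]
[0.0254 0.0009 0.0014] [-0.005  0.485 -0.   ]
[0.0291 0.0009 0.0006] [-0.005  0.555 -0.001]
[ 0.0328  0.0009 -0.0004] [-0.005  0.624 -0.001]
```

View pics/side3.png

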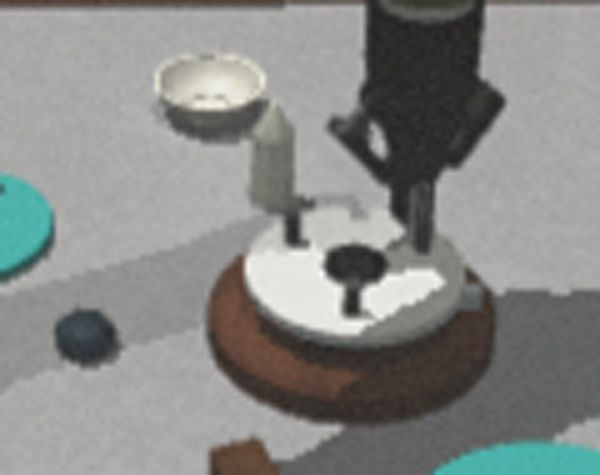

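```bash
python3 -m jog '0 0.0027 0.001 0.0005 0 0.066 0;0 0.0064 0.001 0.0013 0 0.136 0;0 0.0102 0.001 0.0019 0 0.206 0;0 0.014 0.001 0.0021 0 0.275 0;0 0.0178 0.001 0.0022 0 0.345 0;0 0.0216 0.001 0.0019 0 0.415 0;0 0.0254 0.001 0.0014 0 0.485 0;0 0.0291 0.001 0.0006 0 0.555 0;0 0.0328 0.001 -0.0004 0 0.624 0;0 0.0328 0.001 -0.0004 0 0.624 0'
python3 - <<'E'
from h import *
rel([arc(-12-4*k,0,.068) for k in range(10)])
for n,(a,b,c,e) in dict(side=(130,225,230,350)).items():
    i=cam(n)["pixels"]; cv2.imwrite(f"pics/{n}4.png",cv2.resize(i[a:b,c:e],None,fx=5,fy=5,interpolation=cv2.INTER_CUBIC))
E
```

```text
time_s: 4.9
position: [0.6059, 0.1326, 0.0681]
orientation: [-1.566, 0.002, -1.777]
wrist_force: [-0.4, -0.0, 0.5]
gripper_width: 0.0003
[-0.0001  0.0001 -0.0002] [-0.005  0.004 -0.002]
[0.0036 0.0001 0.0009] [-0.005  0.073 -0.002]
[0.0073 0.0001 0.0016] [-0.005  0.143 -0.002]
[0.0111 0.0001 0.0022] [-0.004  0.213 -0.002]
[0.0149 0.0001 0.0024] [-0.004  0.283 -0.003]
[0.0187 0.0001 0.0024] [-0.004  0.353 -0.003]
[0.0225 0.0001 0.0021] [-0.004  0.422 -0.003]
[0.0263 0.0001 0.0016] [-0.004  0.492 -0.003]
[0.03   0.     0.0008] [-0.004  0.562 -0.003]
[ 0.0337  0.     -0.0003] [-0.004  0.632 -0.003]
```

View pics/side4.png

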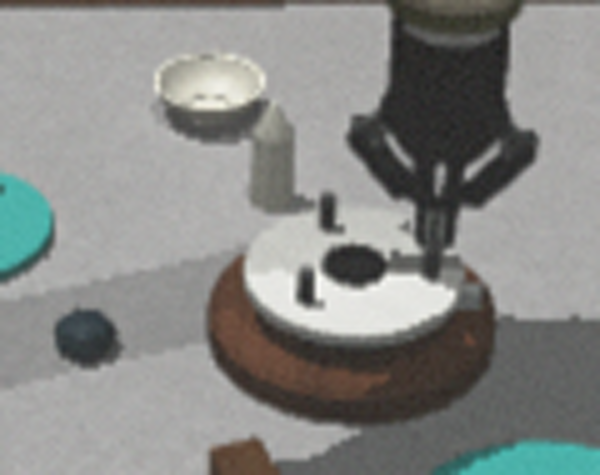

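```bash
python3 -m jog '0 0.0036 0 0.0009 0 0.073 0;0 0.0073 0 0.0016 0 0.143 0;0 0.0111 0 0.0022 0 0.213 0;0 0.0149 0 0.0024 0 0.283 0;0 0.0187 0 0.0024 0 0.353 0;0 0.0225 0 0.0021 0 0.422 0;0 0.0263 0 0.0016 0 0.492 0;0 0.03 0 0.0008 0 0.562 0;0 0.0337 0 -0.0003 0 0.632 0;0 0.0337 0 -0.0003 0 0.632 0'
python3 - <<'E'
from h import *
rel([arc(p,0,.068) for p in(-48,-51,-54,-57,-60,-62,-64,-64.5)])
for n,(a,b,c,e) in dict(side=(130,225,230,350),top=(120,220,160,280)).items():
    i=cam(n)["pixels"]; cv2.imwrite(f"pics/{n}5.png",cv2.resize(i[a:b,c:e],None,fx=5,fy=5,interpolation=cv2.INTER_CUBIC))
E
```

```text
time_s: 5.78
position: [0.5987, 0.0996, 0.0681]
orientation: [-1.568, 0.004, -2.404]
wrist_force: [-0.3, 0.8, 0.3]
gripper_width: 0.0005
[-0.      0.0001  0.    ] [-0.003  0.004 -0.004]
[0.0027 0.0001 0.0008] [-0.003  0.057 -0.004]
[0.0055 0.0001 0.0015] [-0.003  0.109 -0.004]
[0.0083 0.0001 0.002 ] [-0.003  0.161 -0.005]
[0.0112 0.0001 0.0024] [-0.003  0.214 -0.005]
[0.0131 0.0001 0.0025] [-0.003  0.249 -0.005]
[0.015  0.0001 0.0026] [-0.002  0.284 -0.005]
[0.0154 0.0001 0.0026] [-0.002  0.292 -0.005]
```

View pics/side5.png

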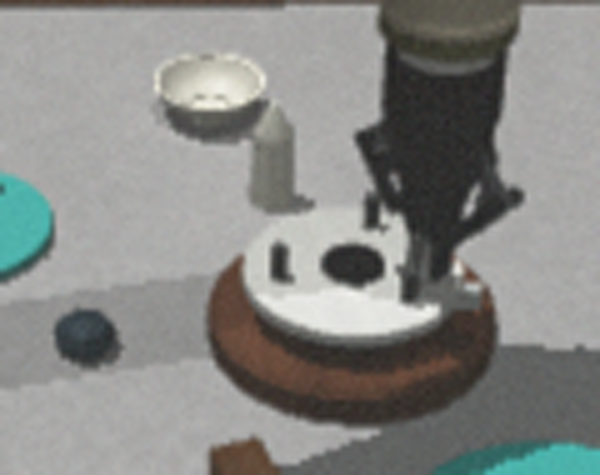

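View pics/top5.png

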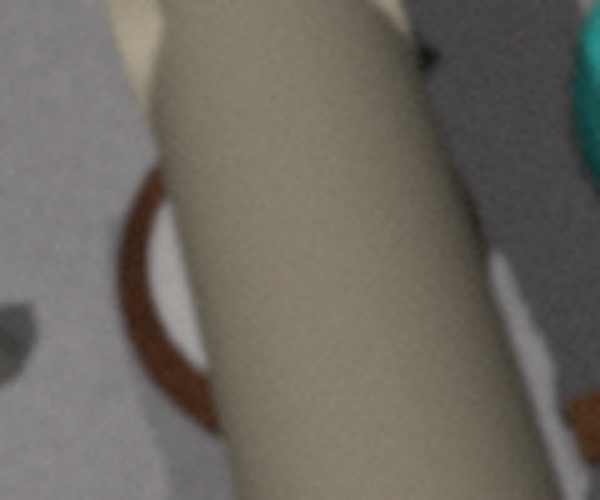

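```bash
python3 -m jog '0 0.0027 0 0.0008 0 0.057 0;0 0.0055 0 0.0015 0 0.109 0;0 0.0083 0 0.002 0 0.161 0;0 0.0112 0 0.0024 0 0.214 0;0 0.0112 0 0.0024 0 0.214 0;0 0.0112 0 0.0024 0 0.214 0'
python3 -m jog '0 -0.008 0 0 0 0 0;0 -0.008 -0.02 0 0 0 0;0 -0.008 -0.06 0 0 0 0;0 -0.008 -0.1 0 0 0 0;0 0.03 -0.13 0.03 0 0 0;0 0.07 -0.13 0.07 0 0 0;0 0.11 -0.13 0.1 0 0 0;0 0.14 -0.13 0.14 0 0 0;0 0.14 -0.13 0.14 0 0 0;0 0.14 -0.13 0.14 0 0 0'
python3 - <<'E'
from h import *
for n,(a,b,c,e) in dict(side=(130,225,230,350),top=(120,220,160,280)).items():
    i=cam(n)["pixels"]; cv2.imwrite(f"pics/{n}6f.png",i);cv2.imwrite(f"pics/{n}6.png",cv2.resize(i[a:b,c:e],None,fx=5,fy=5,interpolation=cv2.INTER_CUBIC))
E
```

```text
time_s: 6.38
position: [0.5923, 0.0909, 0.0681]
orientation: [-1.569, 0.005, -2.609]
wrist_force: [-0.3, 1.1, -0.3]
gripper_width: 0.0003
time_s: 7.22
position: [0.5403, -0.1112, 0.1982]
orientation: [-1.564, 0.002, -2.619]
wrist_force: [-0.2, -1.2, 0.2]
gripper_width: -0.0001
```

View pics/side6.png

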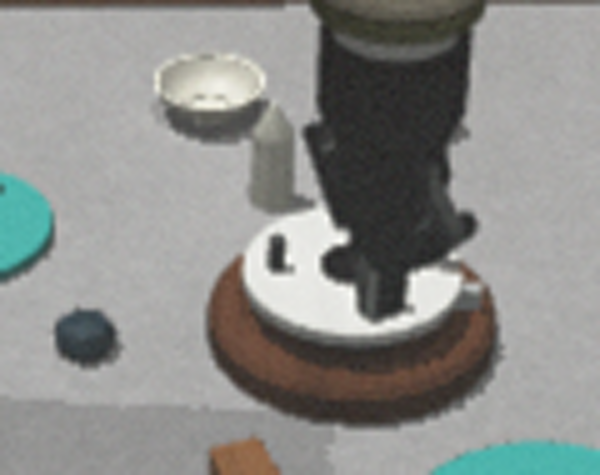

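View pics/top6.png

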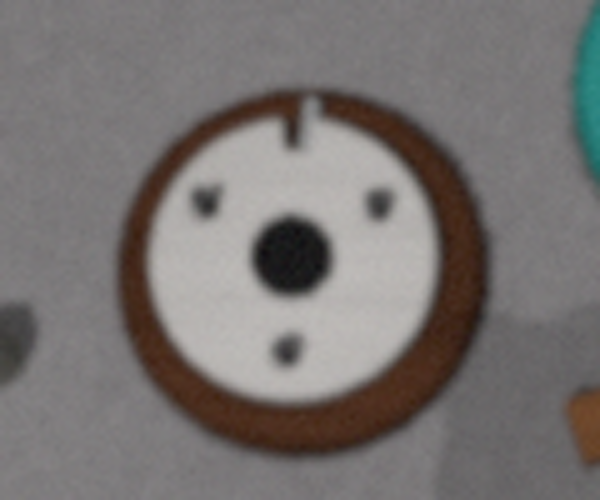

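```bash
cat >> h.py <<'E'
def rect(d,z,c=C0,half=.11,res=.0004):
    n=int(2*half/res); g=(np.arange(n)+.5)*res-half
    X,Y=np.meshgrid(c[0]-g,c[1]-g,indexing='ij')  # up=+x, left=+y
    uv=proj(d,np.stack([X,Y,np.full_like(X,z)],-1)).reshape(n,n,2).astype(np.float32)
    return cv2.remap(d["pixels"],uv,None,cv2.INTER_CUBIC)
E
python3 - <<'E'
from h import *
d=cam("top")
a=rect(d,.058);b=rect(d,.046)
cv2.imwrite("pics/r58.png",a);cv2.imwrite("pics/r46.png",b)
# polar of notch: radius 60..73 at z=.058 about pad-centre
# pad centroid
n=a.shape[0];res=.0004
def circ_fit(z,dark,rmax):
    im=cv2.cvtColor(rect(d,z),cv2.COLOR_BGR2GRAY).astype(float)
    return im
im=circ_fit(.063,1,1); g=(np.arange(n)+.5)*res-.11
X,Y=np.meshgrid(C0[0]-g,C0[1]-g,indexing='ij')
m=(np.hypot(X-C0[0],Y-C0[1])<.032); w=np.clip(150-im,0,120)*m
c=np.array([(X*w).sum(),(Y*w).sum()])/w.sum(); print("pad c",c)
g58=cv2.cvtColor(a,cv2.COLOR_BGR2GRAY).astype(np.float32)
g46=cv2.cvtColor(b,cv2.COLOR_BGR2GRAY).astype(np.float32)
def samp(img,r,th,c):
    x=c[0]+r*np.cos(th);y=c[1]+r*np.sin(th)
    return cv2.remap(img,(((C0[1]-y)+.11)/res-.5).astype(np.float32)[None],(((C0[0]-x)+.11)/res-.5).astype(np.float32)[None],cv2.INTER_LINEAR)[0]
th=np.radians(np.arange(-25,25,.5))
for r in(.061,.063,.065,.067,.069,.071):
    v=samp(g58,r,th,c);w=np.clip(np.median(v)-15-v,0,None);w[w<20]=0
    print("notch",r,np.degrees((w*th).sum()/w.sum()))
for r in(.076,.078,.08,.082,.084,.086):
    v=samp(g46,r,th,c);w=np.clip(v-np.median(v)-15,0,None)
    print("key",r,np.degrees((w*th).sum()/w.sum()),v.max(),np.median(v))
E
```

```text
pad c [0.54885073 0.12710248]
notch 0.061 1.847398110772245
notch 0.063 1.93370480442806
notch 0.065 2.004519387731735
notch 0.067 1.9820217483041611
notch 0.069 1.9800354271560823
notch 0.071 2.008090434885167
key 0.076 23.27297424994094 160.55469 144.07812
key 0.078 4.688452012920098 143.75 116.85986
key 0.08 -4.068216537140189 138.00781 90.625
key 0.082 -3.7239006009102877 136.71875 70.125
key 0.084 -3.5702421448802695 135.0 53.506348
key 0.086 -3.4370751351560296 129.90625 48.282227
```

View pics/r58.png

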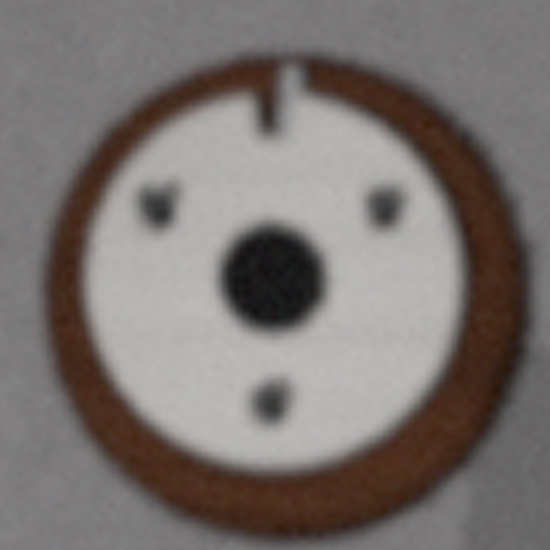

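View pics/r46.png

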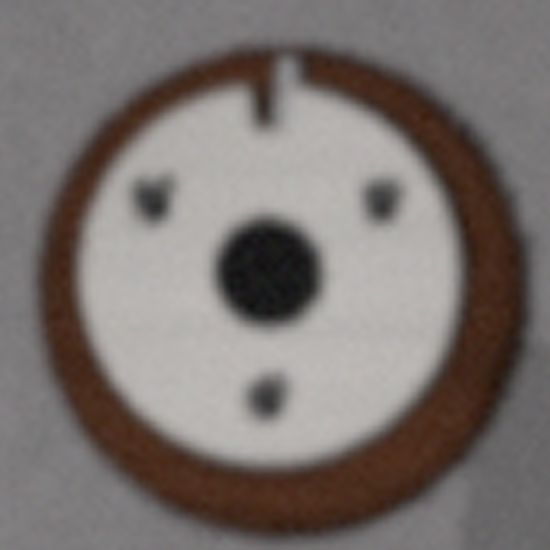

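```bash
cat > fit.py <<'E'
from h import *
from scipy.optimize import minimize
SS=8
def pol(r,a,z,c): 
    a=np.radians(a); return np.stack([c[0]+r*np.cos(a),c[1]+r*np.sin(a),np.broadcast_to(z,np.shape(r*np.cos(a)))],-1)
def circ(r,z,c,a0=0,a1=360): 
    a=np.linspace(a0,a1,181); return pol(np.full(181,r),a,z,c)
def labels(d,box,p,zt=.058,prongs=True):
    x0,y0,x1,y1=box; c=p[:2]; na,ka=p[2],p[3]
    L=np.zeros(((y1-y0)*SS,(x1-x0)*SS),np.uint8)
    def fill(P,l):
        uv=(proj(d,P)-[x0,y0]+.5)*SS-.5
        cv2.fillPoly(L,[np.round(uv*16).astype(np.int32)],l,shift=4)
    def hull(P,l):
        uv=((proj(d,P)-[x0,y0]+.5)*SS-.5).astype(np.float32)
        cv2.fillPoly(L,[np.round(cv2.convexHull(uv)[:,0]*16).astype(np.int32)],l,shift=4)
    hull(np.r_[circ(.1,.028,c),circ(.1,0,c)],1); fill(circ(.1,.028,c),2)
    def kp(z,h=.005):
        k=np.radians(ka);e=np.array([np.cos(k),np.sin(k)]);n=np.array([-e[1],e[0]])
        q=[np.r_[c+e*r+n*s,z] for r,s in((.06,h),(.088,h),(.088,-h),(.06,-h))]; return np.array(q)
    hull(np.r_[kp(.028),kp(.043)],3); hull(np.r_[kp(.043),kp(.046,.003)],4)
    # platter: side then top, with the notch left open
    half=6.45
    a=np.linspace(na+half,na+360-half,181)
    prof=lambda z: np.r_[pol(np.full(181,.075),a,z,c),pol(np.full(2,.058),np.array([na-half,na+half]),z,c)]
    lo,hi=prof(zt-.01),prof(zt)
    for i in range(len(lo)):
        j=(i+1)%len(lo); hull(np.r_[lo[[i,j]],hi[[i,j]]],5 if i<180 else 6)
    fill(hi,7)
    hull(np.r_[circ(.022,zt,c),circ(.022,zt+.005,c)],8)
    if prongs:
      for q in(60,180,300):
        b=pol(np.array(.052),na+q,0,c)[:2]; hull(np.r_[circ(.006,zt,b),circ(.006,zt+.025,b)],9)
    return L
def model(d,box,p,blur,**k):
    L=labels(d,box,p,**k); out=[]
    for l in range(10):
        m=cv2.resize((L==l).astype(np.float32),(box[2]-box[0],box[3]-box[1]),interpolation=cv2.INTER_AREA)
        out.append(cv2.GaussianBlur(m,(0,0),blur).ravel())
    return np.stack(out,1)
def fit(d,box,p0,mask=None,blur=.8,**k):
    im=d["pixels"][box[1]:box[3],box[0]:box[2]].astype(float).reshape(-1,3)
    def mk(p):
        yy,xx=np.mgrid[box[1]:box[3],box[0]:box[2]]
        return np.ones(yy.size,bool) if mask is None else mask(xx,yy).ravel()
    w=mk(p0)
    def cost(q):
        p=np.array(q)*[.001,.001,1,1]+[C0[0],C0[1],0,0]
        A=model(d,box,p,blur,**k)[w]; x,*_=np.linalg.lstsq(A.T@A+1e-3*np.eye(10),A.T@im[w],rcond=None)
        return ((A@x-im[w])**2).mean()
    q0=[(p0[0]-C0[0])*1e3,(p0[1]-C0[1])*1e3,p0[2],p0[3]]
    S=np.array([q0]+[np.array(q0)+s for s in np.diag([1.5,1.5,3,2])])
    r=minimize(cost,q0,method='Nelder-Mead',options=dict(initial_simplex=S,maxfev=220,xatol=.01,fatol=1e-3))
    return r.x*[.001,.001,1,1]+[C0[0],C0[1],0,0],r.fun
def ringmask(d,p,lo=.0,hi=.098):
    u=proj(d,[[p[0],p[1],.058]])[0]; s=np.linalg.norm(proj(d,[[p[0]+.09,p[1],.058]])[0]-u)/.09
    return lambda xx,yy:(np.hypot(xx-u[0],yy-u[1])<hi*s)
E
python3 - <<'E'
from fit import *
d=cam("top");s=cam("side")
d0=dict(d);d0["pixels"]=cv2.imread("pics/top0.png")
s0=dict(s);s0["pixels"]=cv2.imread("pics/side0.png")
P=[.55,.127,116,-4.]
m=ringmask(d,P,hi=.085)
for bl in(.7,1.):
  print("top0",fit(d0,(175,130,265,220),P,m,bl))
  print("side0",fit(s0,(260,160,340,220),P,None,bl))
  print("top6",fit(d,(175,130,265,220),[.55,.127,0.,-4],m,bl))
E
```

```text
top0 (array([  0.55028365,   0.12781237, 115.26390407,  -3.43963082]), np.float64(81.39854889498686))
side0 (array([  0.55316843,   0.12859382, 115.43185877,  -4.81470605]), np.float64(214.383773432029))
top6 (array([ 0.5492234 ,  0.12738925, -0.01941806, -3.24956471]), np.float64(82.39051747175965))
top0 (array([  0.55027207,   0.12779961, 115.30001406,  -4.35609562]), np.float64(54.386613474116835))
side0 (array([  0.55315642,   0.12859277, 115.40424008,  -6.42195322]), np.float64(236.87595459616315))
top6 (array([ 0.54929006,  0.12745568,  0.12513817, -3.58724538]), np.float64(55.02221627442566))
```

```bash
python3 -m jog '0 0.06 0 0.04 0 0 0;0 0.1 0 0.08 0 0 0;0 0.1 0 0.12 0 0 0;0 0.1 0 0.15 0 0 0;0 0.1 0 0.15 0 0 0'
python3 - <<'E'
from h import *
for n,(a,b,c,e) in dict(side=(155,225,260,340),top=(130,180,190,250)).items():
    d=cam(n);i=d["pixels"]; cv2.imwrite(f"pics/{n}7f.png",i);cv2.imwrite(f"pics/{n}7.png",cv2.resize(i[a:b,c:e],None,fx=8 if n=="side" else 11,fy=8 if n=="side" else 11,interpolation=cv2.INTER_CUBIC))
E
```

```text
time_s: 7.88
position: [0.5334, -0.2832, 0.1974]
orientation: [-1.567, 0.004, -2.607]
wrist_force: [0.7, 0.5, 0.4]
gripper_width: -0.0001
```

View pics/side7.png

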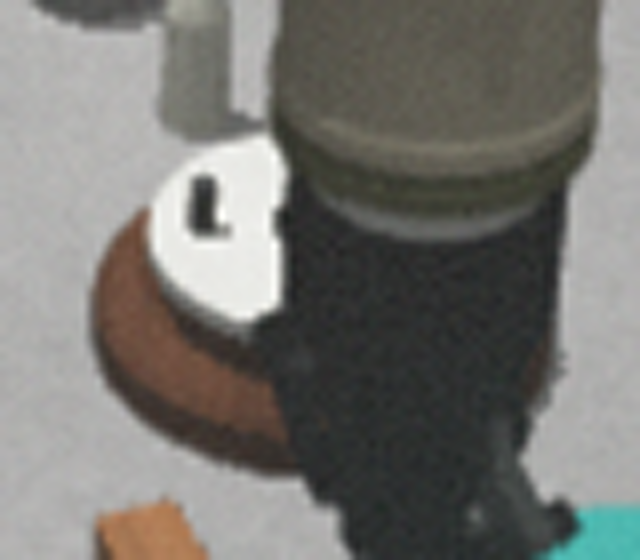

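View pics/top7.png

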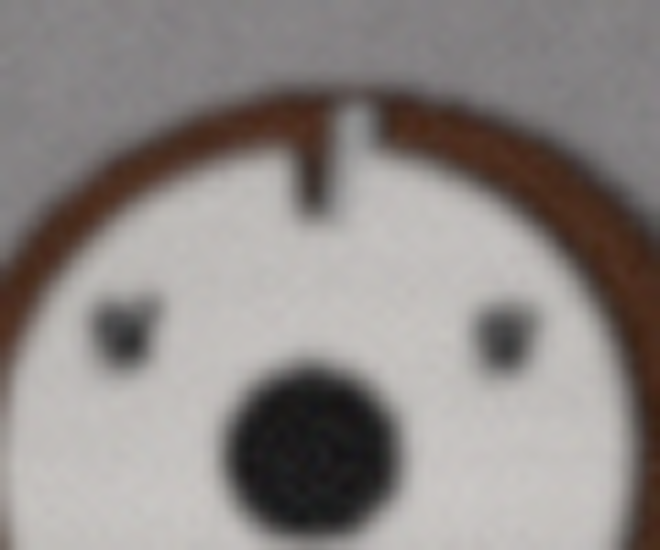

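```bash
python3 -m jog '0 0.04 0 0 0 0 0;0 0.08 0 -0.01 0 0 0;0 0.12 0 -0.02 0 0 0;0 0.16 0 -0.02 0 0 0;0 0.2 0 -0.02 0 0 0;0 0.24 0 -0.02 0 0 0;0 0.26 0 -0.02 0 0 0;0 0.26 0 -0.02 0 0 0'
python3 - <<'E'
from fit import *
d=cam("side");i=d["pixels"]; cv2.imwrite(f"pics/side8f.png",i);cv2.imwrite(f"pics/side8.png",cv2.resize(i[155:225,260:340],None,fx=8,fy=8,interpolation=cv2.INTER_CUBIC))
t=cam("top");cv2.imwrite("pics/top8f.png",t["pixels"])
P=[.55,.127,0.,-4]
for bl in(1.,1.3):print("top8",fit(t,(175,130,265,220),P,ringmask(t,P,hi=.088),bl))
E
```

```text
time_s: 8.65
position: [0.296, -0.399, 0.1958]
orientation: [-1.568, 0.003, -2.613]
wrist_force: [-0.6, 0.1, -0.6]
gripper_width: -0.0002
top8 (array([ 0.54929153,  0.12740407,  0.03493211, -3.51759063]), np.float64(58.36336569820879))
top8 (array([ 0.54929034,  0.12749079, -0.25581612, -3.88510297]), np.float64(57.58232498680741))
```

View pics/side8.png

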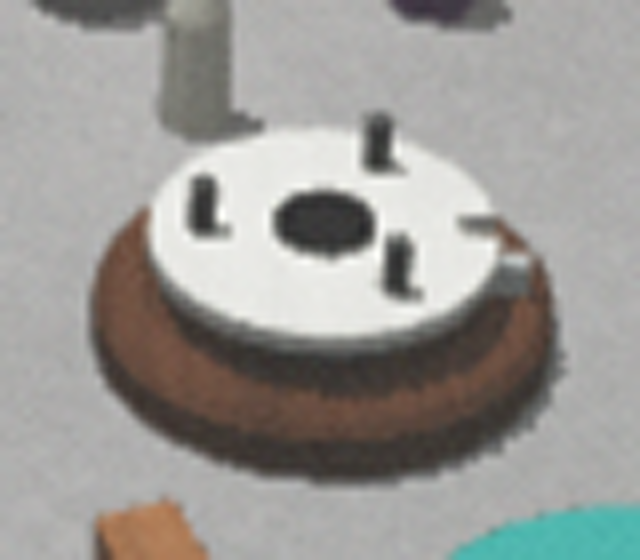

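```bash
python3 - <<'E'
from fit import *
def K(d): return d
t=cam("top");s=cam("side")
for n,d,box,f,c in(("top",t,(190,130,250,180),13,(.5493,.1275)),("side",s,(290,170,340,205),15,(.5525,.1275))):
    im=d["pixels"][box[1]:box[3],box[0]:box[2]]; row=[]
    for ka in(-3,-4.5):
        o=cv2.resize(im,None,fx=f,fy=f,interpolation=cv2.INTER_CUBIC)
        def dr(P,col):
            uv=(proj(d,P)-[box[0],box[1]]+.5)*f-.5
            cv2.polylines(o,[np.round(uv).astype(int)],True,col,1)
        k=np.radians(ka);e=np.array([np.cos(k),np.sin(k)]);nn=np.array([-e[1],e[0]]);c=np.array(c)
        for h,z,col in((.005,.043,(0,0,255)),(.005,.028,(0,255,255))):
            dr([np.r_[c+e*r+nn*q,z] for r,q in((.06,h),(.088,h),(.088,-h),(.06,-h))],col)
        a=np.linspace(6.45,360-6.45,181)
        dr(np.r_[pol(np.full(181,.075),a,.058,c),pol(np.full(2,.058),np.array([-6.45,6.45]),.058,c)],(0,200,0))
        row.append(o)
    cv2.imwrite(f"pics/ov_{n}.png",np.vstack(row) if n=="side" else cv2.resize(np.hstack(row),None,fx=.51,fy=.51))
    cv2.imwrite(f"pics/ov_{n}.png",cv2.resize(np.hstack([r[:, :] for r in row]),(800,int(800*row[0].shape[0]/row[0].shape[1]/2))))
E
```

```text
(no output)
```

View pics/ov_top.png

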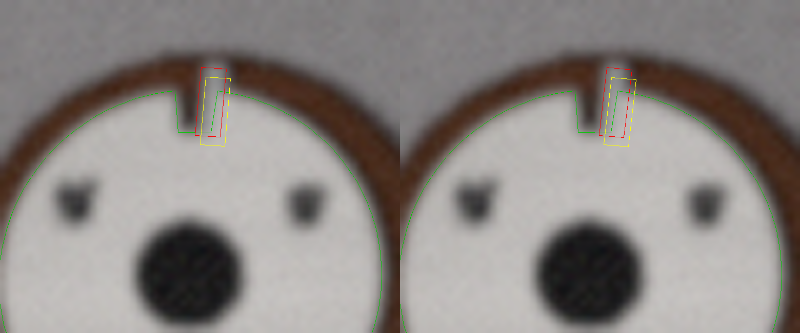

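View pics/ov_side.png

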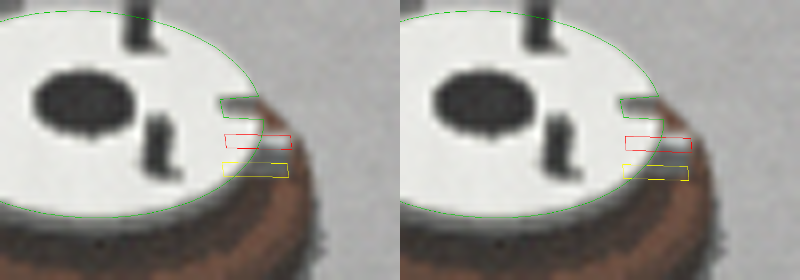

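```bash
python3 - <<'E'
from h import *
rel([arc(-60,.008,.13)])
E
```

```text
[-0.5058  0.0673 -0.2688] [-0.002  0.014 -0.005]
```

```bash
python3 -m jog '0 -0.04 0 -0.03 0 0 0;0 -0.08 0 -0.05 0 0 0;0 -0.12 0 -0.07 0 0 0;0 -0.16 0 -0.1 0 0 0;0 -0.2 0 -0.12 0 0 0;0 -0.23 0 -0.14 0 0 0;0 -0.26 0 -0.16 0 0 0;0 -0.29 0 -0.18 0 0 0;0 -0.33 0 -0.2 0 0 0;0 -0.36 0 -0.21 0 0 0' ; python3 - <<'E'
from h import *
rel([arc(-60,.008,.13)])
E
```

```text
time_s: 9.68
position: [0.5017, -0.0287, 0.1971]
orientation: [-1.569, 0.005, -2.599]
wrist_force: [0.9, -0.6, 0.6]
gripper_width: 0.0004
[-0.1465  0.0678 -0.0553] [-0.002  0.019 -0.006]
```

```bash
python3 -m jog '0 -0.04 0 -0.02 0 0.02 0;0 -0.08 0 -0.035 0 0.02 0;0 -0.12 0 -0.05 0 0.02 0;0 -0.1465 0 -0.0553 0 0.02 0;0 -0.1465 0 -0.0553 0 0.02 0;0 -0.1465 0.04 -0.0553 0 0.02 0;0 -0.1465 0.068 -0.0553 0 0.02 0;0 -0.1465 0.068 -0.0553 0 0.02 0;0 -0.1465 0.068 -0.0553 0 0.02 0' ; python3 - <<'E'
from h import *
rel([arc(-60,.008,.13),arc(-60,.008,.068)])
E
```

```text
time_s: 10.43
position: [0.5976, 0.0962, 0.1286]
orientation: [-1.571, 0.002, -2.616]
wrist_force: [-0.3, -0.2, 0.9]
gripper_width: 0.0
[-0.0003 -0.0014  0.0022] [ 0.001  0.002 -0.002]
[-0.0002  0.0606  0.0023] [ 0.001  0.002 -0.002]
```

```bash
python3 -m jog '0 0 0.02 0.002 0 0 0;0 0 0.035 0.002 0 0 0;0 0 0.05 0.002 0 0 0;0 0 0.06 0.002 0 0 0;0 0 0.06 0.002 0 0 0;0 0 0.06 0.002 0 0 0' ; python3 - <<'E'
from h import *
rel([arc(-60,0,.068),arc(-62,0),arc(-63.7,0,.068)])
E
```

```text
time_s: 10.93
position: [0.5993, 0.0951, 0.0699]
orientation: [-1.571, 0.003, -2.616]
wrist_force: [0.5, 0.3, 0.6]
gripper_width: 0.0003
[0.0086 0.0019 0.0004] [ 0.     0.002 -0.003]
[0.0105 0.0019 0.001 ] [ 0.001  0.037 -0.003]
[0.012  0.0019 0.0014] [ 0.001  0.067 -0.003]
```

```bash
python3 -m jog '0 0.004 0.002 0.0002 0 0 0;0 0.0086 0.002 0.0004 0 0.002 0;0 0.0105 0.002 0.001 0 0.037 0;0 0.012 0.002 0.0014 0 0.067 0;0 0.012 0.002 0.0014 0 0.067 0;0 0.012 0.002 0.0014 0 0.067 0;0 0.012 0.002 0.0014 0 0.067 0' ; python3 - <<'E'
from h import *
rel([arc(-63.7,0,.068)])
E
python3 -m jog '0 -0.008 0 0 0 0 0;0 -0.008 -0.02 0 0 0 0;0 -0.008 -0.06 0 0 0 0;0 -0.008 -0.1 0 0 0 0;0 0.03 -0.13 0.03 0 0 0;0 0.07 -0.13 0.05 0 0 0;0 0.11 -0.13 0.07 0 0 0;0 0.15 -0.13 0.09 0 0 0;0 0.19 -0.13 0.09 0 0 0;0 0.23 -0.13 0.09 0 0 0'
python3 -m jog '0 0.04 0 0 0 0 0;0 0.08 0 0 0 0 0;0 0.12 0 0 0 0 0;0 0.15 0 0 0 0 0;0 0.15 0 0 0 0 0'
python3 - <<'E'
from fit import *
t=cam("top");cv2.imwrite("pics/top9f.png",t["pixels"]);s=cam("side");cv2.imwrite("pics/side9f.png",s["pixels"])
P=[.55,.127,-4.,-4]
for bl in(1.,1.3):print("top9",fit(t,(175,130,265,220),P,ringmask(t,P,hi=.088),bl))
cv2.imwrite("pics/top9.png",cv2.resize(t["pixels"][130:180,190:250],None,fx=12,fy=12,interpolation=cv2.INTER_CUBIC))
cv2.imwrite("pics/side9.png",cv2.resize(s["pixels"][160:215,270:340],None,fx=10,fy=10,interpolation=cv2.INTER_CUBIC))
E
```

```text
time_s: 11.52
position: [0.5898, 0.0877, 0.0685]
orientation: [-1.571, 0.004, -2.682]
wrist_force: [0.5, 0.2, 0.2]
gripper_width: -0.0001
[ 0.0002  0.0005 -0.0002] [ 0.     0.001 -0.004]
time_s: 12.35
position: [0.4375, -0.0889, 0.1977]
orientation: [-1.571, 0.005, -2.683]
wrist_force: [-1.2, -1.3, 0.6]
gripper_width: -0.0003
time_s: 12.77
position: [0.2988, -0.1577, 0.1971]
orientation: [-1.57, 0.004, -2.689]
wrist_force: [-0.1, -0.1, -1.0]
gripper_width: 0.0003
top9 (array([ 0.54922411,  0.12746528, -4.14012121, -3.32372739]), np.float64(54.188199655353095))
top9 (array([ 0.54915821,  0.12747083, -4.0489948 , -3.46609535]), np.float64(54.17130359533687))
```

View pics/top9.png

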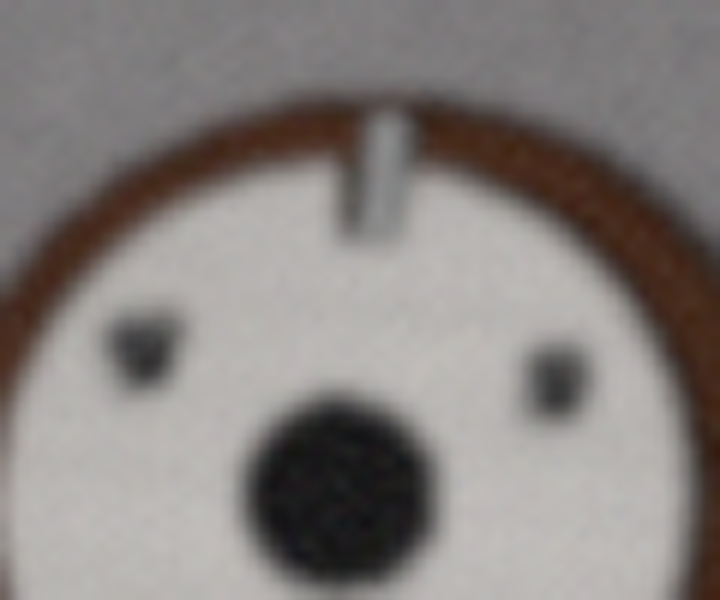

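View pics/side9.png

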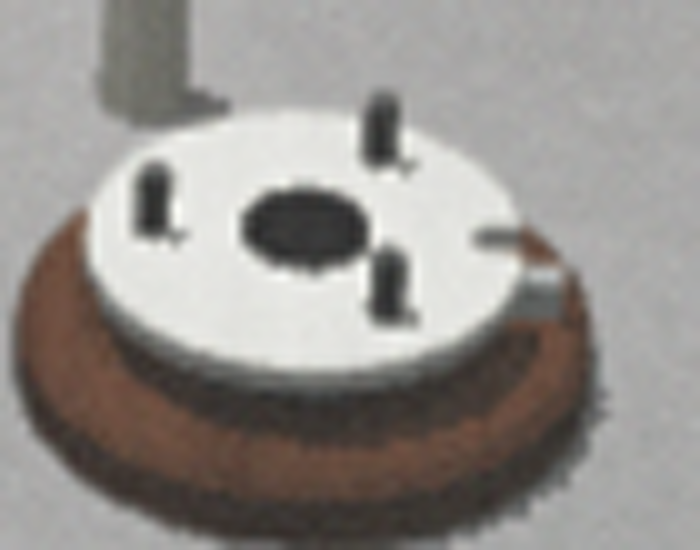

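```bash
python3 - <<'E'
from h import *
rel([(.55,.127,.11,-153.7)])
E
```

```text
[-0.3459  0.0894 -0.145 ] [-0.001 -0.003 -0.006]
```

```bash
python3 -m jog '0 -0.035 0 -0.015 0 0 0;0 -0.07 0 -0.03 0 0 0;0 -0.105 0 -0.045 0 0 0;0 -0.14 0 -0.06 0 0 0;0 -0.175 0 -0.075 0 0 0;0 -0.21 0 -0.09 0 0 0;0 -0.245 0 -0.105 0 0 0;0 -0.28 0 -0.12 0 0 0;0 -0.315 0 -0.13 0 0 0;0 -0.346 0 -0.145 0 0 0' ; python3 - <<'E'
from h import *
rel([(.55,.127,.11,-153.7)])
E
```

```text
time_s: 13.7
position: [0.5518, 0.1299, 0.199]
orientation: [-1.571, 0.007, -2.684]
wrist_force: [-0.2, -0.5, -0.4]
gripper_width: -0.0003
[0.0034 0.0889 0.0018] [ 0.    -0.002 -0.007]
```

```bash
python3 -m jog '0 0.003 0 0.002 0 0 -0.007;0 0.003 0.035 0.002 0 0 -0.007;0 0.003 0.07 0.002 0 0 -0.007;0 0.003 0.1 0.002 0 0 -0.007;0 0.003 0.12 0.002 0 0 -0.007;0 0.003 0.128 0.002 0 0 -0.007;0 0.003 0.128 0.002 0 0 -0.007;0 0.003 0.128 0.002 0 0 -0.007;0 0.003 0.128 0.002 0 0 -0.007' ; python3 - <<'E'
from h import *
rel([(.5505,.1272,.064,-153.7)])
cv2.imwrite("pics/side10.png",cv2.resize(cam("side")["pixels"][130:225,250:350],None,fx=6,fy=6,interpolation=cv2.INTER_CUBIC))
E
```

```text
time_s: 14.45
position: [0.552, 0.1281, 0.0727]
orientation: [-1.571, 0.002, -2.684]
wrist_force: [-0.8, 0.2, 0.1]
gripper_width: 0.0001
[0.0018 0.0087 0.0002] [ 0.    -0.001 -0.002]
```

View pics/side10.png

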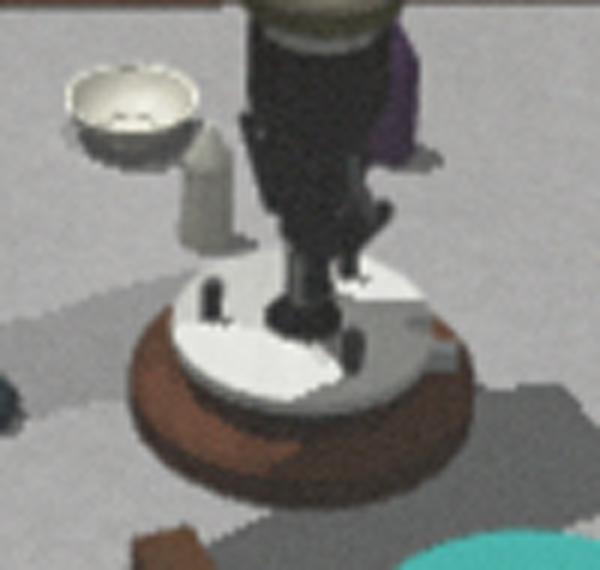

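Fingertip over the pad; pressing gently, to about z 0.058 first.

```bash
python3 -m jog '0 0.001 0.004 0 0 0 0;0 0.001 0.008 0 0 0 0;0 0.001 0.01 0 0 0 0;0 0.001 0.012 0 0 0 0;0 0.001 0.013 0 0 0 0;0 0.001 0.013 0 0 0 0'
python3 -m jog '0 0 0.001 0 0 0 0;0 0 0.002 0 0 0 0;0 0 0.003 0 0 0 0;0 0 0.003 0 0 0 0'
```

```text
time_s: 15.0
position: [0.5514, 0.1275, 0.0599]
orientation: [-1.57, 0.003, -2.684]
wrist_force: [0.5, -0.3, 1.0]
gripper_width: 0.0
time_s: 15.33
position: [0.5514, 0.1274, 0.0567]
orientation: [-1.57, 0.003, -2.684]
wrist_force: [-0.1, -1.3, 1.7]
gripper_width: 0.0002
```

```bash
python3 -m jog '0 0 0.001 0 0 0 0;0 0 0.002 0 0 0 0;0 0 0.003 0 0 0 0;0 0 0.004 0 0 0 0'
python3 -m jog '0 0 0.001 0 0 0 0;0 0 0.002 0 0 0 0'
python3 -m jog '0 0 0.001 0 0 0 0;0 0 0.001 0 0 0 0'
```

```text
time_s: 15.67
position: [0.5514, 0.1275, 0.0526]
orientation: [-1.57, 0.003, -2.684]
wrist_force: [-1.0, -0.8, 4.4]
gripper_width: 0.0002
time_s: 15.83
position: [0.5515, 0.1274, 0.0511]
orientation: [-1.57, 0.003, -2.684]
wrist_force: [-7.7, -3.2, 19.5]
gripper_width: 0.0002
time_s: 16.0
position: [0.5515, 0.1275, 0.0511]
orientation: [-1.57, 0.003, -2.684]
wrist_force: [-6.2, -2.5, 14.9]
gripper_width: -0.0004
```

```bash
python3 -m jog '0 0 0 0 0 0 0;0 0 -0.005 0 0 0 0;0 0 -0.02 0 0 0 0;0 0 -0.05 0 0 0 0;0 0 -0.09 0 0 0 0;0 0 -0.13 0 0 0 0;0 0.03 -0.15 0.01 0 0 0;0 0.07 -0.15 0.03 0 0 0;0 0.11 -0.15 0.05 0 0 0;0 0.15 -0.15 0.07 0 0 0'
python3 -m jog '0 0.04 0 0.02 0 0 0;0 0.08 0 0.04 0 0 0;0 0.12 0 0.06 0 0 0;0 0.16 0 0.07 0 0 0;0 0.2 0 0.08 0 0 0;0 0.2 0 0.08 0 0 0;0 0.2 0 0.08 0 0 0'
python3 - <<'E'
from fit import *
t=cam("top");s=cam("side")
P=[.55,.127,-4.,-4]
for z in(.046,.050,.054,.058):print("top",z,fit(t,(175,130,265,220),P,ringmask(t,P,hi=.088),1.15,zt=z),)
for z in(.046,.050,.054,.058):print("side",z,fit(s,(260,160,340,220),[.5525,.128,-4,-4],None,1.,zt=z),)
cv2.imwrite("pics/top11f.png",t["pixels"]);cv2.imwrite("pics/side11f.png",s["pixels"])
cv2.imwrite("pics/top11.png",cv2.resize(t["pixels"][130:215,180:260],None,fx=7,fy=7,interpolation=cv2.INTER_CUBIC))
cv2.imwrite("pics/side11.png",cv2.resize(s["pixels"][155:220,260:340],None,fx=9,fy=9,interpolation=cv2.INTER_CUBIC))
E
```

```text
time_s: 16.83
position: [0.4517, 0.0048, 0.2009]
orientation: [-1.569, 0.004, -2.683]
wrist_force: [0.0, -0.9, 0.8]
gripper_width: -0.0
time_s: 17.42
position: [0.3055, -0.1573, 0.2002]
orientation: [-1.569, 0.004, -2.689]
wrist_force: [0.8, -0.1, -0.1]
gripper_width: -0.0002
top 0.046 (array([ 0.54934631,  0.12731225, -4.00597352, -3.38925861]), np.float64(50.720833303971126))
top 0.05 (array([ 0.54837794,  0.12664299, -3.68677652, -2.64350462]), np.float64(53.86413868504312))
top 0.054 (array([ 0.54769912,  0.12626011, -4.25548392, -2.36051212]), np.float64(59.074824099446694))
top 0.058 (array([ 0.54668987,  0.12554153, -3.82051257, -1.71474931]), np.float64(66.13708439126925))
side 0.046 (array([ 0.55221213,  0.12861143, -3.58901934, -3.79370736]), np.float64(235.19550615700305))
side 0.05 (array([ 0.55165392,  0.12440518, -3.73092852,  0.31104662]), np.float64(262.1734264522979))
side 0.054 (array([ 0.55099687,  0.11921382, -3.56500896,  1.81596276]), np.float64(325.66582239186727))
side 0.058 (array([ 0.55027734,  0.11154226, -3.59699229,  6.38019293]), np.float64(363.9857514165498))
```

View pics/top11.png

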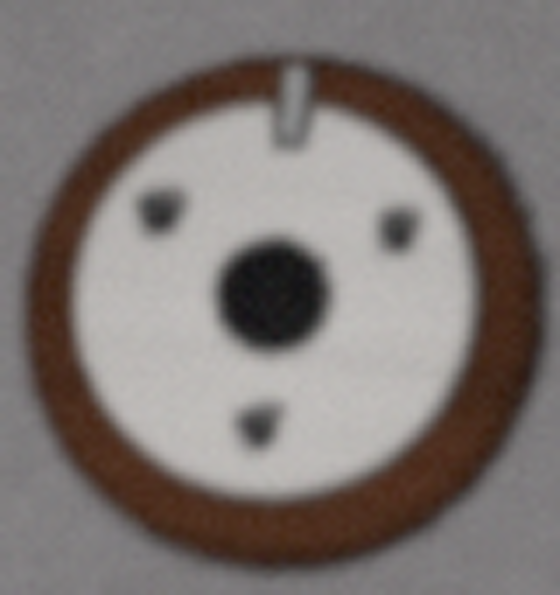

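View pics/side11.png

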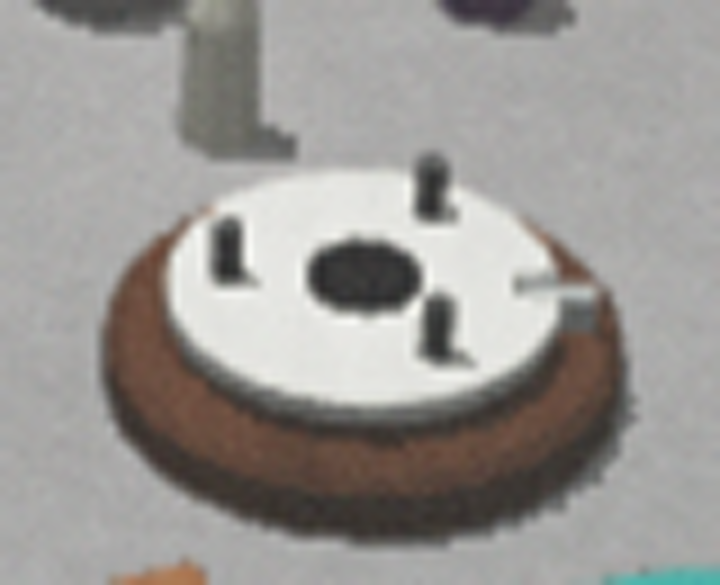

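View pics/top11f.png

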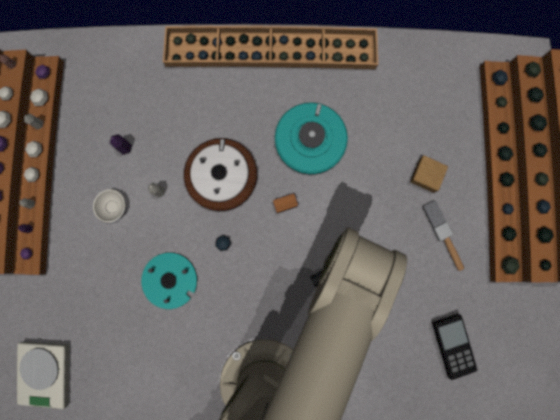

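```bash
python3 -c "
from plant import *
print(finish_job(), read_state()['time_s'])"
```

```text
the job is handed in; nothing more can be done
the job is handed in; nothing more can be done
```

The platter is turned, pressed down and seated with the key in its notch, and I handed the job in at about 17.5 s, well under the 67 s limit.

**What I did:** I pushed prong2 about 119° clockwise with closed fingertips. I stopped about 4° short to measure, then made one small correcting push. I then pressed the pad down and moved the arm clear.

**Last checks:**
- **Seating:** The fingertip stopped firmly at z = 0.051 m, the height given for the seated pad. The push peaked at about 20 N. Of the heights I tried in both pictures, the seated one (platter top at 46 mm) fitted best.
- **Key and notch:** Both pictures show the platter looking level, with the key in the notch. The fits put the notch at −4.0° (top) and −3.6° (side), against a key at −3.4° and −3.8°. That is within the 1.4° of play.
- **Surroundings:** The crystals, pebble, block, dish, box and brush look unmoved in the top picture.

**Where checks disagreed:** The two cameras place the platter's centre about 3 mm apart, roughly their calibration error. The key angle from the fits varied by about 1° in the top view and more in the side view. Force readings during most of the press were 1 to 4 N, a little below the stated 3 to 6 N, until the platter reached the seat.

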